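# Lock the digestion vessel's closing pin with its R-clip

### The job

Take the red-tabbed R-clip from its blue stand and lock the closing pin of the digestion vessel with it: feel for the vertical cross-hole near the pin's free end with the tip of the straight leg, and push the clip straight down until its bent leg has sprung over the pin and the pin sits in the seat of the clip. Push gently, never leaning on the vessel or its pin with more than 30 N; let go of the clip and leave the bottles and the crucible where they stand.

Things in the scene. Friction and masses are not known exactly. Their poses are not given: they have to be found in the camera images.
- vessel: steel digestion vessel on a blue 150 x 120 mm foot, fixed to the bench; dark lid 104 mm across, top 98 mm high; two dark lugs (44 mm wide, tops 144 mm high, outer faces 48 mm from the middle). Origin on the bench under its middle, z up. A level round closing pin, 22 mm thick, runs through the lugs along the vessel's y, its axis 125 mm high; its free end points to -y, its head is on the +y side.
- pin_ref (a point): point on the pin's axis, 33 mm outside the -y lug; axes as the vessel's (y along the pin, z up). The cross-hole is vertical, right through the pin's axis, 7.5 mm square with sharp edges. How far the pin sticks out varies, unmeasured: the hole's centre lies 4 to 32 mm from this point towards -y (the free end); find it by sight or touch. The pin is tight and stays put; it ends 36 mm past the hole.
- clip_grip (a point): centre of the R-clip's red tab (34 x 18 x 28 mm in x, y, z), to be gripped here. Clip of 5 mm wire, about 60 g. Axes: z up (legs point to -z), x from straight leg to bent leg, y across the flat clip. The straight leg hangs 54.5 mm from the middle of the tab's underside. When home this point is 42 mm above the pin's axis, the clip's y along the pin (bent leg on either side).
- clip_tip (a point): round tip of the clip's straight leg, 68.5 mm below clip_grip, same axes; 26.5 mm below the pin's axis when the clip is home.
- clip_seat (a point): centre of the clip's seat, on the straight leg 42 mm below clip_grip, same axes; it lies on the pin's axis when home. The seat is the hollow of the bent leg (wire centre 12 mm out at this height, 7.5 mm out 10 mm higher and 10 mm lower, flared to 18.5 mm out at its end 20 mm lower).
- bent_leg (a joint): spring angle of the bent leg (rad), 0 relaxed, growing as it spreads from the straight leg (4.5 N m per rad). It starts to ride on the pin about 20 mm before home; pushing on takes 5 to 15 N while it pinches the pin with up to 10 N (which counts as load on the pin), the angle reaching about 0.08; then it springs in (under 0.04) and the push drops; pushing past home is resisted.
- clip_stand: blue stand, fixed: foot 70 x 70 x 8 mm and two upright plates (24 mm long in x, 3.5 mm thick, 10 mm apart in y, tops 66 mm high). The clip hangs with its legs between the plates, the tab's underside on their tops, overhanging 5 mm at each end in x. Origin on the bench under its middle. Lift the clip straight up 65 mm to clear it.
- wash_bottle_mid (a point): middle of a white bottle, 66 mm across, 170 mm tall, half-way up (z up); leave alone
- dropper_bottle_mid (a point): middle of a brown bottle with a red cap, 44 mm across, 100 mm tall, half-way up; leave alone
- crucible_mid (a point): middle of a white ceramic crucible, 50 mm across, 40 mm tall, half-way up; leave alone
There are look-alikes about, which are no part of the job. There is more than one size of the part that bears clip_grip; the job needs the largest.

How it is judged:
On the way, in this order (a step that is already met when the one before it is completed fails the run):
1. the clip is lifted clear of its stand (z of clip_tip in the frame of clip_stand above 0.07 m), for 0.1 s.
2. the straight leg has entered the cross-hole of the pin (x of clip_tip in the frame of pin_ref between -0.006 and 0.006 m and y of clip_tip in the frame of pin_ref between -0.038 and 0 m and z of clip_tip in the frame of pin_ref below 0.006 m), for 0.05 s.
At the end, for the whole second after the job is handed in: Clip home and let go: clip_grip 38 to 46 mm above the pin's axis, within 7 mm of it sideways and 0 to 38 mm from pin_ref towards the free end; leg tip over 21 mm below the axis and within 6 mm of it sideways; clip upright within 0.2 rad; bent leg sprung in (under 0.045 rad) (x of clip_grip in the frame of pin_ref between -0.007 and 0.007 m and x of clip_tip in the frame of pin_ref between -0.006 and 0.006 m and y of clip_grip in the frame of pin_ref between -0.038 and 0 m and z of clip_grip in the frame of pin_ref between 0.038 and 0.046 m and z of clip_tip in the frame of pin_ref below -0.021 m and angle between clip_grip's own z axis and vertical below 0.2 rad and value of joint bent_leg below 0.045 rad); the robot touches nothing.
It fails at once if the vessel or its pin is loaded with more than 30 N, by the clip or by the robot (contact force between vessel and anything else above 30 N).
It fails at once if the white wash bottle is shifted by more than 20 mm or tipped (distance of wash_bottle_mid from where it was at the start of the episode above 0.02 m or angle between wash_bottle_mid's own z axis and vertical above 0.35 rad).
It fails at once if the brown dropper bottle is shifted by more than 20 mm or tipped (distance of dropper_bottle_mid from where it was at the start of the episode above 0.02 m or angle between dropper_bottle_mid's own z axis and vertical above 0.35 rad).
It fails at once if the white crucible is shifted by more than 20 mm or tipped (distance of crucible_mid from where it was at the start of the episode above 0.02 m or angle between crucible_mid's own z axis and vertical above 0.35 rad).
It also fails if it takes over 67 s, if anything falls off the work surface, if the arm or the gripper's body presses on something with over 40 N, if the wrist force passes 120 N, or if a joint passes its speed limit or range.

### The arm

A 6-joint arm with a two-finger parallel gripper is mounted at the origin on the work surface. World frame = base frame: x ahead of the robot, y to its left, z up, the work surface at z = 0. Lengths are in m, angles in rad, forces in N, time in s.
With the tool pointing down it reaches from about 0.325 to 0.9 m from the base axis. Payload 3.5 kg.
Tool frame: the origin (TCP) lies between the finger pads; the fingertips stand 11 mm ahead of it and the grasp point (between the pads) lies 8 mm behind it (env.nose_length is the distance from the TCP to the fingertips, in m); z points along the fingers, x is the direction in which the jaws open and shut, and the axes are right-handed (so a half turn about z gives the same grasp; the last joint's range is limited). The gripper opens to 85 mm and grips with 20 to 120 N. Pads are 22 mm wide; open, the fingers measure 114 mm over their backs; the gripper's body (76 mm by 85 mm) begins 54 mm behind the grasp point. The pads swing forward as they close: fully open they stand 13 mm farther back than shut.
Start: joints at [1.124, 0.276, -0.026, 1.268, 0, 1.467], TCP at [0.211, 0.588, 0.242] pointing down, gripper open.
Joint ranges: [-3.12, 3.12], [-0.85, 1.88], [-1.08, 1.24], [-1.95, 2.15], [-1.57, 1.53], [-3.14, 3.14]. Speed limits (rad/s): [2.57, 2.57, 3.14, 3.14, 3.14, 3.14].

### API

Orientations are given as a unit quaternion [x, y, z, w].
In Python, from plant import env gives the robot as it stands. The module is installed in compiled form; this text tells all that it offers.
- The arm moves only by the tool carry_out, never from a script. Its argument "commands" is a list of rows, each an object with "travel": the shift along the tool's x, y, z in cm, a list of three; "turn": the turn, a rotation vector about the tool's x, y, z in degrees, a list of three. In form: [{"travel": [tx, ty, tz], "turn": [wx, wy, wz]}, ...]. A call has 1 to 8 rows; each row shifts and turns the commanded pose from where the row before left it, along the tool's axes as they then stand; what a row does not reach is not made up. A row lasts 1/12 s, in which the tool goes at most 41.7 mm and 7.16 degrees, less where a joint would pass 70% of its speed; a pose out of reach is approached as far as the arm can. A call is refused whole if a number of a shift passes 4.17 or a number of a turn 7.16, either way. A call with a gripper value outside its range is refused whole. "hand" is the closure, from 0 (fully open) to 1 (shut), set as the call begins (left out, the last holds). The fingers move at their own pace and stop on an object; "grip_force" is the grip in N (left out, the last holds). Time passes only in rows, so rows that do not move let the fingers close. It gives the time, the measured TCP pose, the force and the opening at its end, in the units of the state.
- env.sense(): the state, without advancing time (a new reading comes with each control period).
- env.read_camera(name): name is "scene" or "top"; returns a dict with "color" (420x560x3 uint8, blue, green, red), "intrinsics" (3x3 intrinsics, pixels), "extrinsics" (4x4, takes a point from world to camera coordinates). Camera axes: x right, y up, looking along -z (the intrinsics and any distortion apply to the point x, -y, -z); pixel columns grow to the right and rows downward; lengths in m; the calibration is good to about 2 mm. A picture is of the moment at which its call begins. There is no depth.
- env.job_done(): hands the job in, once; it reports no verdict.
The state is a dict: "time": time; "joint_positions": joint angles; "joint_vel": joint speeds; "tau": joint torques, N m; "ee_pos": TCP position; "tool_rot": TCP orientation; "contact_force": force on the tool from outside, world axes, zero at the start; "torque": the same for the moment, N m; "gripper_width": finger opening in m.
Only numpy, scipy, OpenCV 4.12 (cv2) and the standard library are available. Lean on these libraries where they do the work, as an engineer would, in place of code of your own. Each camera call takes 0.05 s, during which the arm holds its last target. There are 200 camera calls.

## Working session

There is one attempt and no reset: what is moved stays moved. The work goes in short steps, Python scripts to look and compute and a tool call to move; the robot and the scene stay as the last step left them, time stands still between calls to the robot, and variables do not carry over. Pictures are saved under pics/ and viewed, about 8 in all and at most 12, crops included, and the job is handed in when it is done.

Besides the shell and the picture viewer there is one more tool, called after "Emit:" as a command line: name --argument value ..., lists and objects as JSON in quotes. carry_out: Moves the arm, as the interface text tells. Its arguments: {"type":"object","properties":{"commands":{"type":"array"},"hand":{"type":"number"},"grip_force":{"type":"number"}},"required":["commands"]}

```bash
mkdir -p pics; cat > h.py <<'E'
import numpy as np, cv2
from plant import env
def cam(n):
    d=env.read_camera(n); return d["color"],np.array(d["intrinsics"]),np.array(d["extrinsics"])
def ray(K,E,u,v):
    R=E[:3,:3];t=E[:3,3]
    d=np.linalg.inv(K)@np.array([u,v,1.]); d=np.array([d[0],-d[1],-d[2]])
    return -R.T@t, R.T@d
def onz(K,E,u,v,z):
    o,d=ray(K,E,u,v); return o+d*(z-o[2])/d[2]
def proj(K,E,p):
    q=E[:3,:3]@np.asarray(p,float)+E[:3,3]; q=K@np.array([q[0],-q[1],-q[2]]); return q[:2]/q[2]
def two(A,a,B,b):
    o1,d1=ray(*A,*a);o2,d2=ray(*B,*b)
    s=np.linalg.lstsq(np.c_[d1,-d2],o2-o1,rcond=None)[0]
    p,q=o1+d1*s[0],o2+d2*s[1]; return (p+q)/2,np.linalg.norm(p-q)
E
python3 - <<'E'
from h import *
np.set_printoptions(precision=4,suppress=True)
for n in("scene","top"):
    c,K,E=cam(n); cv2.imwrite(f"pics/{n}0.png",c); np.savez(f"{n}0.npz",c=c,K=K,E=E); print(n,K,-E[:3,:3].T@E[:3,3],E[:3,:3])
s=env.sense();print(s,env.nose_length)
E
```

```text
scene [[407.5157   0.     282.3967]
 [  0.     407.5157 209.9639]
 [  0.       0.       1.    ]] [ 1.0529 -0.4591  0.5925] [[ 0.6518  0.7582 -0.0201]
 [-0.4347  0.3951  0.8093]
 [ 0.6215 -0.5188  0.587 ]]
top [[449.695   0.    279.331]
 [  0.    449.695 211.125]
 [  0.      0.      1.   ]] [ 0.4699 -0.0285  1.0116] [[-0.0103 -0.9997  0.0224]
 [ 0.9958 -0.0082  0.0912]
 [-0.091   0.0232  0.9956]]
{'time': 0.1, 'joint_positions': array([ 1.1236,  0.2771, -0.0277,  1.268 , -0.    ,  1.4674]), 'joint_vel': array([-0.0007, -0.0037,  0.0048,  0.0004, -0.0002, -0.0002]), 'tau': array([  0.0006, -44.6708,  29.6128,   0.0085,  -0.0001,  -0.    ]), 'ee_pos': array([0.2104, 0.5878, 0.2413]), 'tool_rot': array([ 0.8176,  0.5757, -0.0009,  0.0005]), 'contact_force': array([-0.1365, -0.015 ,  0.6351]), 'torque': array([ 0.0147, -0.0506,  0.0194]), 'gripper_width': 0.08553388879010929} 0.011
```

View pics/scene0.png

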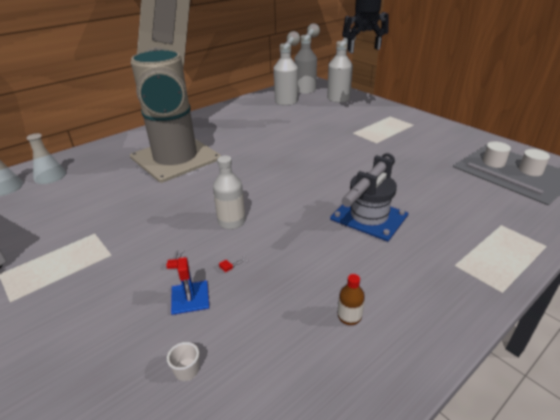

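View pics/top0.png

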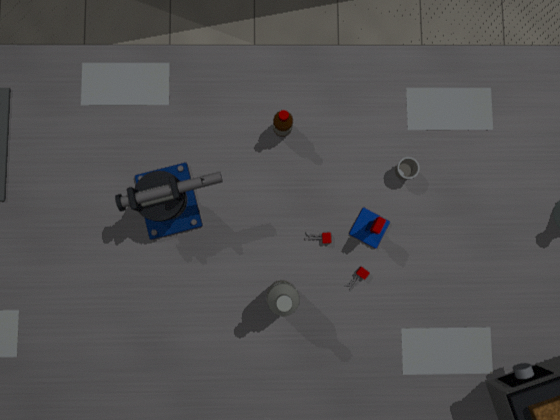

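The scene view shows the vessel at about (372,195) with the pin's free end towards the lower left, and the clip in its blue stand at (187,285). In the top view the pin runs from (118,200) to (221,178), and the stand is at (370,228) with the red tab at (379,226). Two smaller clips lie loose at (326,238) and (362,273). Next I'll measure from enlarged crops.

```bash
python3 - <<'E'
from h import *
np.set_printoptions(precision=4,suppress=True)
T=np.load("top0.npz");S=np.load("scene0.npz")
def crop(c,x,y,w,h,s): return cv2.resize(c[y:y+h,x:x+w],None,fx=s,fy=s,interpolation=cv2.INTER_CUBIC)
a=crop(T["c"],110,150,125,95,3.2)   
b=crop(T["c"],340,180,100,76,4); b=cv2.resize(b,(400,304))
c=crop(S["c"],320,145,100,76,4)
d=crop(S["c"],150,245,100,76,4)
cv2.imwrite("pics/crops.png",np.vstack([np.hstack([cv2.resize(a,(400,304)),b]),np.hstack([c,d])]))
for n,D in(("top",T),("scene",S)):
    h=cv2.cvtColor(D["c"],cv2.COLOR_BGR2HSV); 
    for nm,m in(("blue",cv2.inRange(h,(105,140,40),(130,255,255))),("red",cv2.inRange(h,(0,180,80),(6,255,255))|cv2.inRange(h,(174,180,80),(180,255,255)))):
        for q in cv2.findContours(m,cv2.RETR_EXTERNAL,cv2.CHAIN_APPROX_NONE)[0]:
            if cv2.contourArea(q)<25: continue
            r=cv2.minAreaRect(q); M=cv2.moments(q)
            print(n,nm,cv2.contourArea(q),np.array(r[0]),np.array(r[1]),r[2],M["m10"]/M["m00"],M["m01"]/M["m00"])
            if n=="top" and nm=="blue": print([onz(D["K"],D["E"],*p,.008) for p in cv2.boxPoints(r)])
E
```

```text
top blue 653.0 [369.2087 227.6124] [31.1551 30.5456] 28.300756454467773 366.54389994895354 228.42547217968348
[array([ 0.5097, -0.2057,  0.008 ]), array([ 0.57  , -0.2399,  0.008 ]), array([ 0.5361, -0.301 ,  0.008 ]), array([ 0.4761, -0.2664,  0.008 ])]
top blue 985.5 [171.0589 214.2353] [37.8356 53.8429] 75.96376037597656 176.5168273296127 220.5596144089295
[array([0.5837, 0.258 , 0.008 ]), array([0.6123, 0.1422, 0.008 ]), array([0.5297, 0.1212, 0.008 ]), array([0.5018, 0.2363, 0.008 ])]
top blue 257.5 [172.3824 174.0294] [16.2499 31.7722] 75.96376037597656 178.35016181229773 171.22783171521036
[array([0.6567, 0.2266, 0.008 ]), array([0.6739, 0.1578, 0.008 ]), array([0.6379, 0.1487, 0.008 ]), array([0.6209, 0.2173, 0.008 ])]
top red 72.5 [362.46 272.72] [10.4  8.2] 36.86989974975586 362.5080459770115 272.6942528735632
top red 68.5 [326.  237.5] [9. 8.] 90.0 326.18004866180047 237.36009732360097
top red 94.5 [378.7 224.6] [ 7.1554 14.758 ] 26.56505012512207 378.65961199294526 224.61728395061726
top red 58.0 [283.5 114.5] [8.4853 8.4853] 45.0 283.4913793103448 114.56896551724138
scene blue 859.5 [188.3649 295.6892] [30.4138 39.6202] 80.53767395019531 189.62536358347876 297.6387434554974
scene blue 818.0 [368.5555 215.8545] [69.3746 32.3511] 20.85445785522461 372.44050529747346 223.04299103504482
scene red 111.0 [353.  281.5] [13. 10.] 90.0 353.057057057057 281.22522522522524
scene red 68.5 [225.25   265.2501] [10.6066  8.4853] 45.0 225.38929440389293 265.38199513381994
scene red 236.5 [177.5896 269.3324] [20.7558 19.9195] 81.25383758544922 179.77448907681466 266.98379140239604
```

View pics/crops.png

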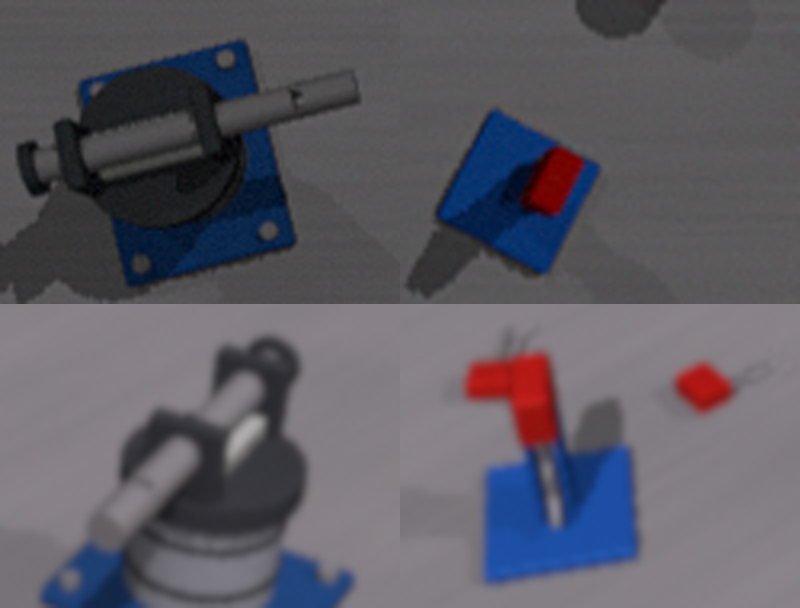

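The crops show the hole as a dark notch at (297,97) in the top-left panel, which is about top pixel (202.8,180.3). The pin's free end is near pixel (221.5,176.6). The tab lies along the stand's diagonal direction, at top pixel (378.7,225). Now to work out positions.

```bash
python3 - <<'E'
from h import *
np.set_printoptions(precision=4,suppress=True)
T=np.load("top0.npz");S=np.load("scene0.npz");A=(T["K"],T["E"]);B=(S["K"],S["E"])
g=cv2.cvtColor(T["c"],cv2.COLOR_BGR2GRAY)
print(g[172:188,196:226])
h=cv2.cvtColor(T["c"],cv2.COLOR_BGR2HSV)
m=cv2.inRange(h,(105,140,40),(130,255,255))
o=np.array([.5885,.197]);
n=np.vstack([q for q in cv2.findContours(m[150:250,100:240].copy(),cv2.RETR_EXTERNAL,cv2.CHAIN_APPROX_NONE,offset=(100,150))[0] if cv2.contourArea(q)>25])
r=cv2.minAreaRect(n);P=np.array([onz(*A,*p,.008)[:2] for p in cv2.boxPoints(r)]);print("foot",P,P.mean(0),[np.degrees(np.arctan2(*(P[(i+1)%4]-P[i])[::-1])) for i in range(4)],[np.linalg.norm(P[(i+1)%4]-P[i]) for i in range(4)])
o=P.mean(0)
for n,p,z in(("hole",(202.8,180.3),.136),("end",(221.5,176.6),.125),("head",(118,201),.125)):
    w=onz(*A,*p,z)[:2];print(n,w,w-o,np.linalg.norm(w-o),np.degrees(np.arctan2(*(w-o)[::-1])))
hs=(320+147/4,145+(484-304)/4); print("2view",two(A,(202.8,180.3),B,hs))
st=np.array([.523,-.2533]);print("tabtop",onz(*A,378.7,224.8,.094),"proj st",proj(*A,[*st,.094]),proj(*A,[*st,.08]))
E
```

```text
[[89 90 88 88 89 88 89 90 90 89 87 90 88 90 90 88 84 83 82 79 73 70 70 68
  71 90 91 90 88 86]
 [88 88 87 88 89 89 89 89 89 91 88 89 84 81 81 78 70 68 69 68 69 72 75 75
  71 89 89 89 88 86]
 [86 87 87 85 85 86 87 87 81 83 80 80 68 67 69 69 69 72 76 73 77 77 79 75
  63 79 90 88 88 87]
 [87 84 86 84 83 82 75 71 67 68 68 68 67 71 75 75 76 78 80 81 81 83 82 79
  66 68 88 89 86 88]
 [89 82 84 81 71 72 64 60 68 70 73 75 76 77 81 80 80 79 81 82 81 79 81 81
  77 64 91 90 88 88]
 [78 69 72 66 60 69 67 72 78 79 78 81 79 82 82 81 82 81 81 82 81 81 81 81
  75 62 92 91 90 92]
 [71 69 76 72 52 37 50 57 75 80 80 84 83 83 79 82 82 81 82 82 78 76 73 74
  68 63 84 90 90 91]
 [79 78 78 80 69 32 24 39 63 84 81 81 81 81 81 79 80 78 76 73 70 72 69 65
  63 57 70 90 89 89]
 [82 82 81 81 77 35 41 61 74 83 80 80 77 77 76 72 72 69 67 66 63 61 58 56
  51 50 63 90 86 88]
 [82 81 83 83 78 53 59 89 86 82 75 75 73 68 68 67 65 63 59 56 52 52 48 44
  38 42 62 89 89 88]
 [81 82 80 82 77 59 56 75 74 70 68 66 63 61 61 56 52 47 47 46 42 42 46 47
  55 63 74 92 89 88]
 [79 78 75 74 73 63 45 55 59 59 61 55 56 51 46 41 40 39
[... 459 characters left out ...]

 [0.5297 0.1212]
 [0.5018 0.2363]] [0.5876 0.1974] [np.float64(-75.99055048950667), np.float64(-165.76908825057794), np.float64(103.63469471576472), np.float64(14.790216567678947)] [np.float64(0.1198852328086169), np.float64(0.14876319221813328), np.float64(0.11844602906333314), np.float64(0.14800110717286433)]
hole [0.6119 0.1006] [ 0.0243 -0.0968] 0.09977642242517223 -75.89365278579936
end [0.6209 0.0652] [ 0.0333 -0.1322] 0.13628924699952052 -75.86207946959692
head [0.5736 0.2683] [-0.014  0.071] 0.07233369430711566 101.13398275570465
2view (array([0.6143, 0.103 , 0.1325]), np.float64(0.0052396915364463365))
tabtop [ 0.5239 -0.2537  0.094 ] proj st [378.5126 225.2481] [376.8879 225.6508]
```

```bash
cat >> h.py <<'E'
from scipy.spatial.transform import Rotation as Ro
def go(p,yaw):
    "tool-frame shift in cm and turn in deg to TCP p, pointing down, jaw direction yaw (deg)"
    s=env.sense();R=Ro.from_quat(s["tool_rot"]);y=np.radians(yaw)
    t=Ro.from_matrix(np.array([[np.cos(y),np.sin(y),0],[np.sin(y),-np.cos(y),0],[0,0,-1]]).T)
    np.set_printoptions(precision=3,suppress=True)
    print("t",s["time"],"pos",s["ee_pos"],"F",s["contact_force"],"w",s["gripper_width"],"tau",s["torque"])
    print("shift cm",100*R.inv().apply(np.array(p)-s["ee_pos"]),"turn",(R.inv()*t).as_rotvec(degrees=True))
E
```

Emit:
carry_out --commands '[{"travel": [-2.86, 2.41, 0], "turn": [0, 0, 0]}, {"travel": [-2.86, 2.41, 0], "turn": [0, 0, 0]}, {"travel": [-2.86, 2.41, 0], "turn": [0, 0, 0]}, {"travel": [-2.86, 2.41, 0], "turn": [0, 0, 0]}, {"travel": [-2.86, 2.41, 0], "turn": [0, 0, 0]}, {"travel": [-2.86, 2.41, 0], "turn": [0, 0, 0]}, {"travel": [-2.86, 2.41, 0], "turn": [0, 0, 0]}, {"travel": [-2.86, 2.41, 0], "turn": [0, 0, 0]}]' --hand 0

```text
time: 0.77
ee_pos: [0.3149, 0.3062, 0.2419]
tool_rot: [0.817, 0.576, -0.0, 0.0]
contact_force: [0.3, 0.6, 1.3]
gripper_width: 0.0854
```

Emit:
carry_out --commands '[{"travel": [-2.86, 2.41, 0], "turn": [0, 0, 0]}, {"travel": [-2.86, 2.41, 0], "turn": [0, 0, 0]}, {"travel": [-2.86, 2.41, 0], "turn": [0, 0, 0]}, {"travel": [-2.86, 2.41, 0], "turn": [0, 0, 0]}, {"travel": [-2.86, 2.41, 0], "turn": [0, 0, 0]}, {"travel": [-2.86, 2.41, 0], "turn": [0, 0, 0]}, {"travel": [-2.86, 2.41, 0], "turn": [0, 0, 0]}, {"travel": [-2.86, 2.41, 0], "turn": [0, 0, 0]}]'

```text
time: 1.43
ee_pos: [0.4193, 0.0258, 0.2421]
tool_rot: [0.818, 0.576, -0.0, -0.0]
contact_force: [-0.2, -0.2, -0.3]
gripper_width: 0.0854
```

Emit:
carry_out --commands '[{"travel": [-2.86, 2.41, 0], "turn": [0, 0, 0]}, {"travel": [-2.86, 2.41, 0], "turn": [0, 0, 0]}, {"travel": [-2.86, 2.41, 0], "turn": [0, 0, 0]}, {"travel": [-2.86, 2.41, 0], "turn": [0, 0, 0]}, {"travel": [-2.86, 2.41, 0], "turn": [0, 0, 0]}, {"travel": [-2.86, 2.41, 0], "turn": [0, 0, 0]}, {"travel": [-2.86, 2.41, 0], "turn": [0, 0, 0]}, {"travel": [-2.86, 2.41, 0], "turn": [0, 0, 0]}]'

```text
time: 2.1
ee_pos: [0.5238, -0.2545, 0.2417]
tool_rot: [0.818, 0.576, -0.0, -0.001]
contact_force: [-0.2, 0.8, 0.4]
gripper_width: 0.0854
```

Emit:
carry_out --commands '[{"travel": [0, 0, 0], "turn": [0, 0, 7.15]}, {"travel": [0, 0, 0], "turn": [0, 0, 7.15]}, {"travel": [0, 0, 0], "turn": [0, 0, 7.15]}, {"travel": [0, 0, 0], "turn": [0, 0, 7.15]}, {"travel": [0, 0, 0], "turn": [0, 0, 7.15]}, {"travel": [0, 0, 0], "turn": [0, 0, 7.15]}, {"travel": [0, 0, 0], "turn": [0, 0, 7.15]}]'

```text
time: 2.68
ee_pos: [0.5235, -0.2526, 0.2417]
tool_rot: [0.985, 0.173, -0.0, -0.0]
contact_force: [0.1, 0.6, 0.2]
gripper_width: 0.0853
```

Emit:
carry_out --commands '[{"travel": [0, 0, 0], "turn": [0, 0, 7.15]}, {"travel": [0, 0, 0], "turn": [0, 0, 7.15]}, {"travel": [0, 0, 0], "turn": [0, 0, 7.15]}, {"travel": [0, 0, 0], "turn": [0, 0, 7.15]}, {"travel": [0, 0, 0], "turn": [0, 0, 7.15]}, {"travel": [0, 0, 0], "turn": [0, 0, 7.15]}, {"travel": [0, 0, 0], "turn": [0, 0, 7.15]}, {"travel": [0, 0, 0], "turn": [0, 0, 0]}]'

```text
time: 3.35
ee_pos: [0.5235, -0.2525, 0.2417]
tool_rot: [0.966, -0.258, -0.001, -0.0]
contact_force: [-1.4, -0.1, 0.2]
gripper_width: 0.0855
```

```bash
python3 -c "
from h import *
go([.5235,-.2535,.15],-29.8)"
```

```text
t 3.35 pos [ 0.523 -0.253  0.242] F [-1.415 -0.075  0.178] w 0.08549423766755157 tau [0.037 0.028 0.   ]
shift cm [0.062 0.082 9.17 ] turn [-0.004  0.072 -0.119]
```

Emit:
carry_out --commands '[{"travel": [0.06, 0.08, 3], "turn": [0, 0, 0]}, {"travel": [0, 0, 3], "turn": [0, 0, 0]}, {"travel": [0, 0, 3], "turn": [0, 0, 0]}, {"travel": [0, 0, 2.5], "turn": [0, 0, 0]}, {"travel": [0, 0, 2], "turn": [0, 0, 0]}, {"travel": [0, 0, 1.6], "turn": [0, 0, 0]}, {"travel": [0, 0, 1.5], "turn": [0, 0, 0]}, {"travel": [0, 0, 0], "turn": [0, 0, 0]}]'

```text
time: 4.02
ee_pos: [0.5211, -0.252, 0.0725]
tool_rot: [0.967, -0.256, -0.004, -0.001]
contact_force: [-0.9, -0.4, 0.1]
gripper_width: 0.0855
```

```bash
python3 - <<'E'
from h import *
go([.5235,-.2535,.076],-29.8)
o=[]
for n,b in(("scene",(130,210,120,110)),("top",(320,170,120,110))):
    c,K,E=cam(n); x,y,w,h=b; o.append(cv2.resize(c[y:y+h,x:x+w],(396,363),interpolation=cv2.INTER_CUBIC))
cv2.imwrite("pics/grip.png",np.hstack(o))
E
```

```text
t 4.0167 pos [ 0.521 -0.252  0.073] F [-0.867 -0.433  0.122] w 0.08554860285068538 tau [ 0.061 -0.011  0.011]
shift cm [ 0.275  0.012 -0.35 ] turn [-0.016  0.422  0.171]
```

View pics/grip.png

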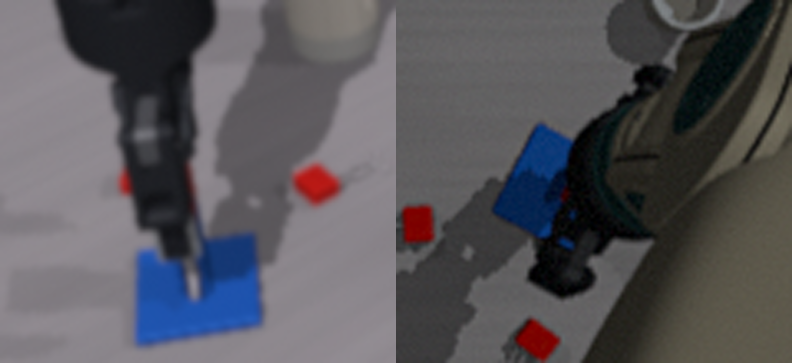

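The fingers straddle the tab (scene panel, tab just visible at (190,185), both stand and jaws aligned), so I'll settle and close.

Emit:
carry_out --commands '[{"travel": [0, 0, 0], "turn": [0, 0, 0]}, {"travel": [0, 0, 0], "turn": [0, 0, 0]}, {"travel": [0, 0, 0], "turn": [0, 0, 0]}, {"travel": [0, 0, 0], "turn": [0, 0, 0]}]'

```text
time: 4.45
ee_pos: [0.5247, -0.2542, 0.0774]
tool_rot: [0.966, -0.257, 0.001, 0.0]
contact_force: [-0.7, -0.5, -0.3]
gripper_width: 0.0853
```

Emit:
carry_out --commands '[{"travel": [0, 0, 0], "turn": [0, 0, 0]}, {"travel": [0, 0, 0], "turn": [0, 0, 0]}, {"travel": [0, 0, 0], "turn": [0, 0, 0]}, {"travel": [0, 0, 0], "turn": [0, 0, 0]}, {"travel": [0, 0, 0], "turn": [0, 0, 0]}, {"travel": [0, 0, 0], "turn": [0, 0, 0]}, {"travel": [0, 0, 0], "turn": [0, 0, 0]}, {"travel": [0, 0, 0], "turn": [0, 0, 0]}]' --hand 1 --grip_force 60

```text
time: 5.12
ee_pos: [0.5243, -0.254, 0.0766]
tool_rot: [0.966, -0.257, 0.0, 0.0]
contact_force: [0.1, -0.3, 2.3]
gripper_width: 0.033
```

```bash
python3 -c "
from h import *
go([.5235,-.2535,.076],-29.8)"
```

```text
t 5.1167 pos [ 0.524 -0.254  0.077] F [ 0.125 -0.341  2.274] w 0.033046670388902924 tau [-0.03  -0.029  0.022]
shift cm [-0.089 -0.003  0.058] turn [ 0.002 -0.037  0.001]
```

Emit:
carry_out --commands '[{"travel": [0, 0, -0.5], "turn": [0, 0, 0]}, {"travel": [0, 0, -1.5], "turn": [0, 0, 0]}, {"travel": [0, 0, -2.5], "turn": [0, 0, 0]}, {"travel": [0, 0, -3.0], "turn": [0, 0, 0]}, {"travel": [0, 0, -3.0], "turn": [0, 0, 0]}, {"travel": [0, 0, -3], "turn": [0, 0, 0]}, {"travel": [0, 0, -2], "turn": [0, 0, 0]}, {"travel": [0, 0, -1.0], "turn": [0, 0, 0]}]' --grip_force 80

```text
time: 5.78
ee_pos: [0.5252, -0.2545, 0.2449]
tool_rot: [0.966, -0.257, 0.002, 0.001]
contact_force: [0.1, 0.5, -1.0]
gripper_width: 0.0324
```

Emit:
carry_out --commands '[{"travel": [0, 0, 0], "turn": [0, 0, -6.3]}, {"travel": [0, 0, 0], "turn": [0, 0, -6.3]}, {"travel": [0, 0, 0], "turn": [0, 0, -6.3]}, {"travel": [0, 0, 0], "turn": [0, 0, -6.3]}, {"travel": [0, 0, 0], "turn": [0, 0, -6.3]}, {"travel": [0, 0, 0], "turn": [0, 0, -6.3]}, {"travel": [0, 0, 0], "turn": [0, 0, -6.2]}, {"travel": [0, 0, 0], "turn": [0, 0, 0]}]'

```text
time: 6.45
ee_pos: [0.5231, -0.2533, 0.2399]
tool_rot: [0.992, 0.124, -0.001, -0.001]
contact_force: [0.0, 0.9, -0.3]
gripper_width: 0.0326
```

```bash
python3 -c "
from h import *
go([.612,.1005,.24],14.2)"
```

```text
t 6.45 pos [ 0.523 -0.253  0.24 ] F [ 0.033  0.945 -0.289] w 0.03259476602475247 tau [-0.007 -0.022 -0.019]
shift cm [ 17.349 -32.084   0.022] turn [-0.113  0.11   0.102]
```

Emit:
carry_out --commands '[{"travel": [0.8, -1.48, 0], "turn": [0, 0, 0]}, {"travel": [1.4, -2.6, 0], "turn": [0, 0, 0]}, {"travel": [1.4, -2.6, 0], "turn": [0, 0, 0]}, {"travel": [1.4, -2.6, 0], "turn": [0, 0, 0]}, {"travel": [1.4, -2.6, 0], "turn": [0, 0, 0]}, {"travel": [1.4, -2.6, 0], "turn": [0, 0, 0]}, {"travel": [1.4, -2.6, 0], "turn": [0, 0, 0]}, {"travel": [1.4, -2.6, 0], "turn": [0, 0, 0]}]'

```text
time: 7.12
ee_pos: [0.578, -0.0354, 0.2404]
tool_rot: [0.993, 0.122, -0.001, -0.0]
contact_force: [1.1, -0.8, -0.0]
gripper_width: 0.0329
```

Emit:
carry_out --commands '[{"travel": [1.4, -2.6, 0], "turn": [0, 0, 0]}, {"travel": [1.4, -2.6, 0], "turn": [0, 0, 0]}, {"travel": [1.4, -2.6, 0], "turn": [0, 0, 0]}, {"travel": [1.4, -2.6, 0], "turn": [0, 0, 0]}, {"travel": [0.8, -1.48, 0], "turn": [0, 0, 0]}, {"travel": [0.35, -0.52, 0], "turn": [0, 0, 0]}, {"travel": [0, 0, 0], "turn": [0, 0, 0]}, {"travel": [0, 0, 0], "turn": [0, 0, 0]}]'

```text
time: 7.78
ee_pos: [0.613, 0.0993, 0.2407]
tool_rot: [0.992, 0.123, -0.001, 0.0]
contact_force: [-0.3, 0.2, -1.5]
gripper_width: 0.0327
```

Emit:
carry_out --commands '[{"travel": [0, 0, 0.8], "turn": [0, 0, 0]}, {"travel": [0, 0, 0.8], "turn": [0, 0, 0]}, {"travel": [0, 0, 0.6], "turn": [0, 0, 0]}, {"travel": [0, 0, 0], "turn": [0, 0, 0]}, {"travel": [0, 0, 0], "turn": [0, 0, 0]}, {"travel": [0, 0, 0], "turn": [0, 0, 0]}]'

```text
time: 8.28
ee_pos: [0.6134, 0.0994, 0.2192]
tool_rot: [0.992, 0.123, -0.0, 0.0]
contact_force: [-0.2, -0.3, -1.1]
gripper_width: 0.0327
```

```bash
python3 - <<'E'
from h import *
go([.612,.1005,.214],14.2)
o=[]
s=env.sense();p=s["ee_pos"]
for n,b in(("scene",(300,100,120,110)),("top",(110,130,120,110))):
    c,K,E=cam(n); x,y,w,h=b; o.append(cv2.resize(c[y:y+h,x:x+w],(396,363),interpolation=cv2.INTER_CUBIC))
    for q in([*p[:2],p[2]-.065],[.612,.1005,.136]): print(n,(proj(K,E,q)-[x,y])*3.3)
cv2.imwrite("pics/above.png",np.hstack(o))
E
```

```text
t 8.2833 pos [0.613 0.099 0.219] F [-0.172 -0.309 -1.121] w 0.03273149518899819 tau [-0.02  -0.058 -0.024]
shift cm [-0.109 -0.139  0.52 ] turn [-0.002  0.014 -0.035]
scene [180.973 269.496]
scene [177.942 292.983]
top [303.672 158.426]
top [306.387 165.801]
```

View pics/above.png

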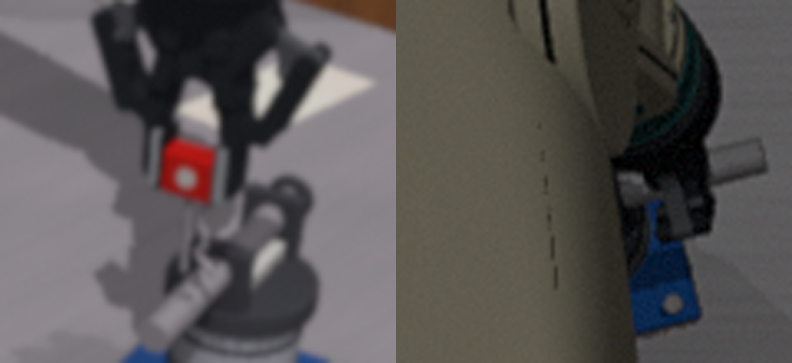

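The clip hangs upright above the pin, with its tip at about (185,270) in the left crop. The hole is around (180–187,295), so I'll lower gently at the estimated place.

Emit:
carry_out --commands '[{"travel": [-0.1, -0.14, 0.3], "turn": [0, 0, 0]}, {"travel": [0, 0, 0.3], "turn": [0, 0, 0]}, {"travel": [0, 0, 0.3], "turn": [0, 0, 0]}, {"travel": [0, 0, 0.3], "turn": [0, 0, 0]}, {"travel": [0, 0, 0.2], "turn": [0, 0, 0]}, {"travel": [0, 0, 0.1], "turn": [0, 0, 0]}, {"travel": [0, 0, 0], "turn": [0, 0, 0]}, {"travel": [0, 0, 0], "turn": [0, 0, 0]}]'

```text
time: 9.05
ee_pos: [0.6121, 0.1009, 0.2043]
tool_rot: [0.992, 0.124, -0.0, 0.0]
contact_force: [0.4, -0.8, -0.8]
gripper_width: 0.0326
```

Emit:
carry_out --commands '[{"travel": [0, 0, 0.05], "turn": [0, 0, 0]}, {"travel": [0, 0, 0.05], "turn": [0, 0, 0]}, {"travel": [0, 0, 0.05], "turn": [0, 0, 0]}, {"travel": [0, 0, 0.05], "turn": [0, 0, 0]}, {"travel": [0, 0, 0], "turn": [0, 0, 0]}, {"travel": [0, 0, 0], "turn": [0, 0, 0]}]'

```text
time: 9.55
ee_pos: [0.6121, 0.1009, 0.2023]
tool_rot: [0.992, 0.124, -0.0, -0.0]
contact_force: [-0.5, 0.1, -0.6]
gripper_width: 0.0327
```

```bash
python3 -c "
from h import *
go([.612,.1005,.201],14.2)"
```

```text
t 9.55 pos [0.612 0.101 0.202] F [-0.524  0.147 -0.584] w 0.032656407724265056 tau [ 0.022 -0.036 -0.016]
shift cm [-0.025  0.037  0.128] turn [-0.001  0.003  0.004]
```

Emit:
carry_out --commands '[{"travel": [0, 0, 0.05], "turn": [0, 0, 0]}, {"travel": [0, 0, 0.05], "turn": [0, 0, 0]}, {"travel": [0, 0, 0], "turn": [0, 0, 0]}]'

```text
time: 9.8
ee_pos: [0.6121, 0.1009, 0.2012]
tool_rot: [0.992, 0.124, -0.0, 0.0]
contact_force: [0.6, 0.5, -0.2]
gripper_width: 0.0326
```

Emit:
carry_out --commands '[{"travel": [0, 0, 0.05], "turn": [0, 0, 0]}, {"travel": [0, 0, 0.05], "turn": [0, 0, 0]}, {"travel": [0, 0, 0], "turn": [0, 0, 0]}]'

```text
time: 10.05
ee_pos: [0.6121, 0.1009, 0.2001]
tool_rot: [0.992, 0.124, -0.0, -0.0]
contact_force: [0.1, 0.5, -1.0]
gripper_width: 0.0327
```

Emit:
carry_out --commands '[{"travel": [0, 0, 0.05], "turn": [0, 0, 0]}, {"travel": [0, 0, 0.0], "turn": [0, 0, 0]}, {"travel": [0, 0, 0], "turn": [0, 0, 0]}]'

```text
time: 10.3
ee_pos: [0.6121, 0.1009, 0.1998]
tool_rot: [0.992, 0.124, -0.0, -0.0]
contact_force: [-0.4, -0.3, -0.8]
gripper_width: 0.0325
```

Emit:
carry_out --commands '[{"travel": [0, 0, 0.05], "turn": [0, 0, 0]}, {"travel": [0, 0, 0.05], "turn": [0, 0, 0]}, {"travel": [0, 0, 0], "turn": [0, 0, 0]}]'

```text
time: 10.55
ee_pos: [0.6121, 0.1009, 0.1987]
tool_rot: [0.992, 0.124, -0.0, -0.0]
contact_force: [-0.2, -0.3, 0.9]
gripper_width: 0.0325
```

Emit:
carry_out --commands '[{"travel": [0, 0, 0.05], "turn": [0, 0, 0]}, {"travel": [0, 0, 0.05], "turn": [0, 0, 0]}, {"travel": [0, 0, 0], "turn": [0, 0, 0]}]'

```text
time: 10.8
ee_pos: [0.612, 0.1009, 0.1977]
tool_rot: [0.992, 0.124, -0.0, 0.0]
contact_force: [-0.7, -0.3, -1.1]
gripper_width: 0.0328
```

Emit:
carry_out --commands '[{"travel": [0, 0, 0.05], "turn": [0, 0, 0]}, {"travel": [0, 0, 0.05], "turn": [0, 0, 0]}, {"travel": [0, 0, 0], "turn": [0, 0, 0]}]'

```text
time: 11.05
ee_pos: [0.6121, 0.1009, 0.1967]
tool_rot: [0.992, 0.124, -0.0, 0.0]
contact_force: [0.5, 0.4, -0.9]
gripper_width: 0.0327
```

Emit:
carry_out --commands '[{"travel": [0, 0, 0.05], "turn": [0, 0, 0]}, {"travel": [0, 0, 0.05], "turn": [0, 0, 0]}, {"travel": [0, 0, 0.05], "turn": [0, 0, 0]}, {"travel": [0, 0, 0], "turn": [0, 0, 0]}]'

```text
time: 11.38
ee_pos: [0.6121, 0.1009, 0.1952]
tool_rot: [0.992, 0.124, -0.0, 0.0]
contact_force: [0.1, 0.4, 0.0]
gripper_width: 0.0327
```

Emit:
carry_out --commands '[{"travel": [0, 0, 0.05], "turn": [0, 0, 0]}, {"travel": [0, 0, 0.05], "turn": [0, 0, 0]}, {"travel": [0, 0, 0.05], "turn": [0, 0, 0]}, {"travel": [0, 0, 0], "turn": [0, 0, 0]}]'

```text
time: 11.72
ee_pos: [0.6121, 0.1009, 0.1937]
tool_rot: [0.992, 0.124, -0.0, 0.0]
contact_force: [-0.0, -0.4, -1.0]
gripper_width: 0.0331
```

```bash
python3 - <<'E'
from h import *
go([.612,.1005,.169],14.2)
p=env.sense()["ee_pos"]
c,K,E=cam("scene");x,y,w,h=320,130,75,75
cv2.imwrite("pics/in.png",cv2.resize(c[y:y+h,x:x+w],(600,600),interpolation=cv2.INTER_CUBIC))
print((proj(K,E,[*p[:2],p[2]-.065])-[x,y])*8)
E
```

```text
t 11.7167 pos [0.612 0.101 0.194] F [-0.015 -0.447 -0.992] w 0.033055605849668074 tau [ 0.006 -0.02  -0.026]
shift cm [-0.015  0.035  2.466] turn [-0.001  0.015 -0.001]
[270.174 493.844]
```

View pics/in.png

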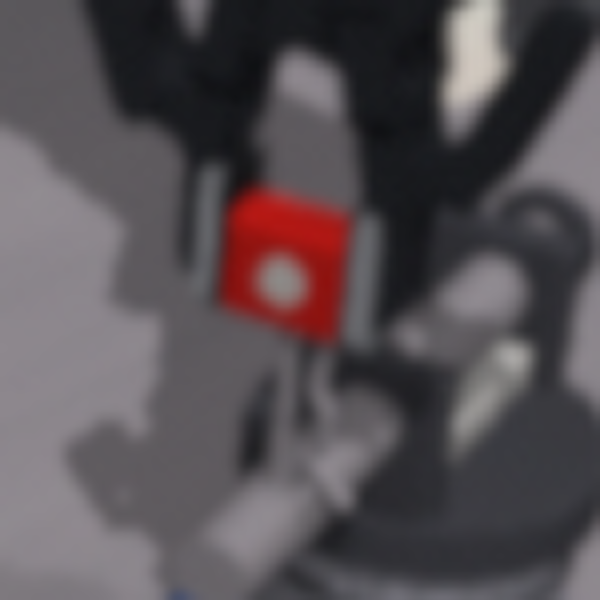

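The straight leg disappears into the pin at about (285,480), and the bent leg's flare is beside the pin at (340,490), with no contact force. The leg is in the hole, so I'll go on down.

Emit:
carry_out --commands '[{"travel": [0, 0, 0.1], "turn": [0, 0, 0]}, {"travel": [0, 0, 0.1], "turn": [0, 0, 0]}, {"travel": [0, 0, 0.1], "turn": [0, 0, 0]}, {"travel": [0, 0, 0.1], "turn": [0, 0, 0]}, {"travel": [0, 0, 0], "turn": [0, 0, 0]}]'

```text
time: 12.18
ee_pos: [0.612, 0.1009, 0.1895]
tool_rot: [0.992, 0.124, -0.0, -0.0]
contact_force: [-0.6, 0.3, -0.4]
gripper_width: 0.0324
```

Emit:
carry_out --commands '[{"travel": [0, 0, 0.1], "turn": [0, 0, 0]}, {"travel": [0, 0, 0.1], "turn": [0, 0, 0]}, {"travel": [0, 0, 0.1], "turn": [0, 0, 0]}, {"travel": [0, 0, 0.1], "turn": [0, 0, 0]}, {"travel": [0, 0, 0], "turn": [0, 0, 0]}]'

```text
time: 12.6
ee_pos: [0.612, 0.1009, 0.1855]
tool_rot: [0.992, 0.124, -0.0, -0.0]
contact_force: [0.0, -0.6, -0.5]
gripper_width: 0.0329
```

Emit:
carry_out --commands '[{"travel": [0, 0, 0.1], "turn": [0, 0, 0]}, {"travel": [0, 0, 0.1], "turn": [0, 0, 0]}, {"travel": [0, 0, 0.1], "turn": [0, 0, 0]}, {"travel": [0, 0, 0], "turn": [0, 0, 0]}]'

```text
time: 12.93
ee_pos: [0.613, 0.101, 0.1835]
tool_rot: [0.992, 0.124, 0.001, 0.0]
contact_force: [1.2, 0.3, 2.9]
gripper_width: 0.0329
```

```bash
python3 -c "
from h import *
go([.612,.1009,.1636],14.2)"
```

```text
t 12.9333 pos [0.613 0.101 0.184] F [1.201 0.338 2.908] w 0.0328793384102381 tau [ 0.018 -0.226  0.046]
shift cm [-0.105 -0.017  1.994] turn [ 0.017 -0.118  0.001]
```

The bent leg has started to ride exactly where expected, 20 mm before home. I'll push on slowly.

Emit:
carry_out --commands '[{"travel": [0, 0, 0.05], "turn": [0, 0, 0]}, {"travel": [0, 0, 0.05], "turn": [0, 0, 0]}, {"travel": [0, 0, 0.05], "turn": [0, 0, 0]}, {"travel": [0, 0, 0], "turn": [0, 0, 0]}]'

```text
time: 13.27
ee_pos: [0.6133, 0.101, 0.1826]
tool_rot: [0.992, 0.124, 0.001, 0.0]
contact_force: [1.9, 0.2, 6.0]
gripper_width: 0.0327
```

Emit:
carry_out --commands '[{"travel": [0, 0, 0.05], "turn": [0, 0, 0]}, {"travel": [0, 0, 0.05], "turn": [0, 0, 0]}, {"travel": [0, 0, 0], "turn": [0, 0, 0]}]'

```text
time: 13.52
ee_pos: [0.6134, 0.101, 0.182]
tool_rot: [0.992, 0.124, 0.002, 0.0]
contact_force: [0.5, 0.5, 6.4]
gripper_width: 0.0327
```

Emit:
carry_out --commands '[{"travel": [0, 0, 0.05], "turn": [0, 0, 0]}, {"travel": [0, 0, 0.05], "turn": [0, 0, 0]}, {"travel": [0, 0, 0.05], "turn": [0, 0, 0]}, {"travel": [0, 0, 0], "turn": [0, 0, 0]}]'

```text
time: 13.85
ee_pos: [0.6135, 0.1008, 0.181]
tool_rot: [0.992, 0.124, 0.002, 0.0]
contact_force: [-0.9, -0.8, 10.1]
gripper_width: 0.0322
```

Emit:
carry_out --commands '[{"travel": [0, 0, 0.05], "turn": [0, 0, 0]}, {"travel": [0, 0, 0.05], "turn": [0, 0, 0]}, {"travel": [0, 0, 0.05], "turn": [0, 0, 0]}, {"travel": [0, 0, 0], "turn": [0, 0, 0]}]'

```text
time: 14.18
ee_pos: [0.6134, 0.1009, 0.1801]
tool_rot: [0.992, 0.124, 0.002, 0.0]
contact_force: [-1.1, -0.3, 11.5]
gripper_width: 0.0325
```

```bash
python3 -c "
from h import *
go([.612,.1009,.1636],14.2)"
```

```text
t 14.1833 pos [0.613 0.101 0.18 ] F [-1.073 -0.308 11.487] w 0.03253554403435437 tau [-0.049  0.222  0.017]
shift cm [-0.146 -0.036  1.649] turn [ 0.054 -0.209  0.002]
```

Emit:
carry_out --commands '[{"travel": [0, 0, 0.05], "turn": [0, 0, 0]}, {"travel": [0, 0, 0.05], "turn": [0, 0, 0]}, {"travel": [0, 0, 0], "turn": [0, 0, 0]}]'

```text
time: 14.43
ee_pos: [0.6135, 0.1009, 0.179]
tool_rot: [0.992, 0.124, 0.002, 0.0]
contact_force: [-1.2, 0.1, 9.2]
gripper_width: 0.0327
```

Emit:
carry_out --commands '[{"travel": [0, 0, 0.05], "turn": [0, 0, 0]}, {"travel": [0, 0, 0.05], "turn": [0, 0, 0]}, {"travel": [0, 0, 0], "turn": [0, 0, 0]}]'

```text
time: 14.68
ee_pos: [0.6134, 0.101, 0.1772]
tool_rot: [0.992, 0.124, 0.002, 0.0]
contact_force: [1.1, 1.0, 6.3]
gripper_width: 0.0326
```

Emit:
carry_out --commands '[{"travel": [0, 0, 0.05], "turn": [0, 0, 0]}, {"travel": [0, 0, 0.05], "turn": [0, 0, 0]}, {"travel": [0, 0, 0], "turn": [0, 0, 0]}]'

```text
time: 14.93
ee_pos: [0.6134, 0.1011, 0.1755]
tool_rot: [0.992, 0.124, 0.002, 0.0]
contact_force: [1.9, 0.6, 4.7]
gripper_width: 0.0325
```

Emit:
carry_out --commands '[{"travel": [0, 0, 0.05], "turn": [0, 0, 0]}, {"travel": [0, 0, 0.05], "turn": [0, 0, 0]}, {"travel": [0, 0, 0.05], "turn": [0, 0, 0]}, {"travel": [0, 0, 0], "turn": [0, 0, 0]}]'

```text
time: 15.27
ee_pos: [0.6134, 0.1011, 0.1735]
tool_rot: [0.992, 0.124, 0.001, -0.0]
contact_force: [3.4, 1.5, 3.4]
gripper_width: 0.0328
```

Emit:
carry_out --commands '[{"travel": [0, 0, 0.05], "turn": [0, 0, 0]}, {"travel": [0, 0, 0.05], "turn": [0, 0, 0]}, {"travel": [0, 0, 0.05], "turn": [0, 0, 0]}, {"travel": [0, 0, 0], "turn": [0, 0, 0]}]'

```text
time: 15.6
ee_pos: [0.6133, 0.1012, 0.1713]
tool_rot: [0.992, 0.124, 0.001, -0.0]
contact_force: [6.2, 0.8, 1.1]
gripper_width: 0.0326
```

Emit:
carry_out --commands '[{"travel": [0, 0, 0.05], "turn": [0, 0, 0]}, {"travel": [0, 0, 0.05], "turn": [0, 0, 0]}, {"travel": [0, 0, 0.05], "turn": [0, 0, 0]}, {"travel": [0, 0, 0], "turn": [0, 0, 0]}]'

```text
time: 15.93
ee_pos: [0.6132, 0.1011, 0.1697]
tool_rot: [0.992, 0.124, 0.001, -0.0]
contact_force: [6.6, 1.5, 1.0]
gripper_width: 0.0327
```

```bash
python3 -c "
from h import *
go([.612,.1009,.1636],14.2)"
```

```text
t 15.9333 pos [0.613 0.101 0.17 ] F [6.628 1.502 0.954] w 0.0327013862166892 tau [ 0.418 -1.526  0.054]
shift cm [-0.127 -0.013  0.611] turn [ 0.008 -0.128  0.005]
```

The lateral load of 6.6 N says the hole sits slightly more towards +x, so I'll ease that way while continuing down.

Emit:
carry_out --commands '[{"travel": [0.05, 0, 0], "turn": [0, 0, 0]}, {"travel": [0.05, 0, 0.05], "turn": [0, 0, 0]}, {"travel": [0, 0, 0.05], "turn": [0, 0, 0]}, {"travel": [0, 0, 0.05], "turn": [0, 0, 0]}, {"travel": [0, 0, 0], "turn": [0, 0, 0]}]'

```text
time: 16.35
ee_pos: [0.6131, 0.1011, 0.1675]
tool_rot: [0.992, 0.124, -0.0, -0.0]
contact_force: [5.2, 0.5, -0.7]
gripper_width: 0.0326
```

Emit:
carry_out --commands '[{"travel": [0, 0, 0.05], "turn": [0, 0, 0]}, {"travel": [0, 0, 0.05], "turn": [0, 0, 0]}, {"travel": [0, 0, 0.05], "turn": [0, 0, 0]}, {"travel": [0, 0, 0], "turn": [0, 0, 0]}]'

```text
time: 16.68
ee_pos: [0.6124, 0.1011, 0.1657]
tool_rot: [0.992, 0.124, -0.001, -0.0]
contact_force: [3.9, -0.4, -2.7]
gripper_width: 0.0326
```

Emit:
carry_out --commands '[{"travel": [0, 0, 0.05], "turn": [0, 0, 0]}, {"travel": [0, 0, 0.05], "turn": [0, 0, 0]}, {"travel": [0, 0, 0], "turn": [0, 0, 0]}]'

```text
time: 16.93
ee_pos: [0.6125, 0.1011, 0.1653]
tool_rot: [0.992, 0.124, -0.001, 0.0]
contact_force: [2.7, 1.2, -2.4]
gripper_width: 0.0323
```

```bash
python3 -c "
from h import *
go([.612,.1009,.1636],14.2)"
```

```text
t 16.9333 pos [0.613 0.101 0.165] F [ 2.747  1.18  -2.352] w 0.032307910483390774 tau [ 0.216 -0.971  0.044]
shift cm [-0.054  0.003  0.167] turn [-0.009  0.084 -0.001]
```

Emit:
carry_out --commands '[{"travel": [0, 0, 0.05], "turn": [0, 0, 0]}, {"travel": [0, 0, 0.05], "turn": [0, 0, 0]}, {"travel": [0, 0, 0], "turn": [0, 0, 0]}, {"travel": [0, 0, 0], "turn": [0, 0, 0]}]'

```text
time: 17.27
ee_pos: [0.6126, 0.1011, 0.1645]
tool_rot: [0.992, 0.124, -0.001, 0.0]
contact_force: [3.1, 0.7, -1.6]
gripper_width: 0.0325
```

Emit:
carry_out --commands '[{"travel": [0, 0, 0.05], "turn": [0, 0, 0]}, {"travel": [0, 0, 0.05], "turn": [0, 0, 0]}, {"travel": [0, 0, 0], "turn": [0, 0, 0]}, {"travel": [0, 0, 0], "turn": [0, 0, 0]}]'

```text
time: 17.6
ee_pos: [0.6129, 0.1011, 0.1639]
tool_rot: [0.992, 0.124, -0.0, 0.0]
contact_force: [2.0, 0.2, 0.2]
gripper_width: 0.033
```

```bash
python3 -c "
from h import *
go([.612,.1009,.1636],14.2)"
```

```text
t 17.6 pos [0.613 0.101 0.164] F [2.044 0.22  0.161] w 0.03296847160617932 tau [ 0.108 -0.489  0.031]
shift cm [-0.092  0.     0.029] turn [0.001 0.028 0.001]
```

Emit:
carry_out --commands '[{"travel": [0, 0, 0.05], "turn": [0, 0, 0]}, {"travel": [0, 0, 0], "turn": [0, 0, 0]}, {"travel": [0, 0, 0], "turn": [0, 0, 0]}]'

```text
time: 17.85
ee_pos: [0.6132, 0.1011, 0.1636]
tool_rot: [0.992, 0.124, 0.0, 0.0]
contact_force: [2.7, 0.6, 2.1]
gripper_width: 0.0326
```

Emit:
carry_out --commands '[{"travel": [0, 0, 0], "turn": [0, 0, 0]}, {"travel": [0, 0, 0], "turn": [0, 0, 0]}, {"travel": [0, 0, 0], "turn": [0, 0, 0]}, {"travel": [0, 0, 0], "turn": [0, 0, 0]}, {"travel": [0, 0, 0], "turn": [0, 0, 0]}, {"travel": [0, 0, 0], "turn": [0, 0, 0]}, {"travel": [0, 0, 0], "turn": [0, 0, 0]}, {"travel": [0, 0, 0], "turn": [0, 0, 0]}]' --hand 0

```text
time: 18.52
ee_pos: [0.6131, 0.1011, 0.1633]
tool_rot: [0.992, 0.124, -0.0, 0.0]
contact_force: [-0.4, 0.2, -0.2]
gripper_width: 0.0854
```

Emit:
carry_out --commands '[{"travel": [0, 0, -0.5], "turn": [0, 0, 0]}, {"travel": [0, 0, -1.5], "turn": [0, 0, 0]}, {"travel": [0, 0, -2], "turn": [0, 0, 0]}, {"travel": [0, 0, -3], "turn": [0, 0, 0]}, {"travel": [0, 0, -3], "turn": [0, 0, 0]}, {"travel": [0, 0, -2], "turn": [0, 0, 0]}, {"travel": [0, 0, 0], "turn": [0, 0, 0]}, {"travel": [0, 0, 0], "turn": [0, 0, 0]}]'

```text
time: 19.18
ee_pos: [0.6143, 0.1012, 0.2856]
tool_rot: [0.992, 0.124, 0.002, 0.0]
contact_force: [0.0, 0.0, -0.3]
gripper_width: 0.0856
```

```bash
python3 - <<'E'
from h import *
c,K,E=cam("scene");x,y,w,h=320,130,75,75
cv2.imwrite("pics/end.png",cv2.resize(c[y:y+h,x:x+w],(600,600),interpolation=cv2.INTER_CUBIC))
hh=cv2.cvtColor(c,cv2.COLOR_BGR2HSV); m=(cv2.inRange(hh,(0,180,80),(6,255,255))|cv2.inRange(hh,(174,180,80),(180,255,255)))[y:y+h,x:x+w]
print(np.argwhere(m).mean(0)[::-1]*8)
for q in(.163,.167,.171,.177): print(q,(proj(K,E,[.612,.101,q])-[x,y])*8)
E
```

```text
[295.86285714 363.93142857]
0.163 [281.64788816 379.00949703]
0.167 [283.00615165 365.29786674]
0.171 [284.37227092 351.50693263]
0.177 [286.43632914 330.67032522]
```

View pics/end.png

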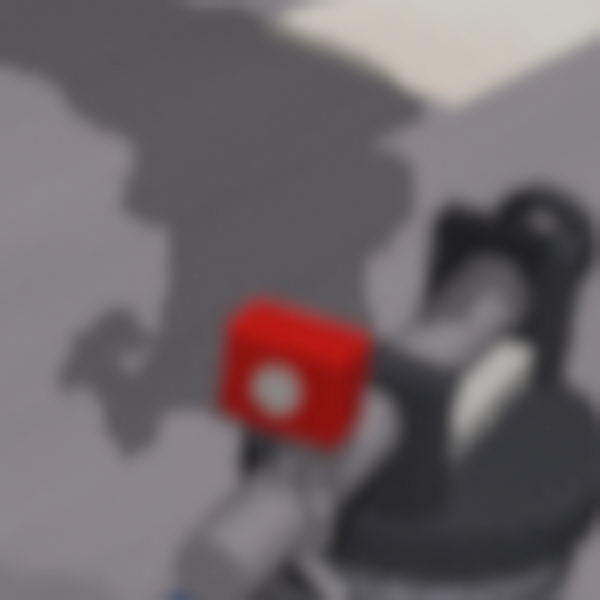

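The clip sits low and upright on the pin. The tab centre is at (296,364), and a height of 167 mm (home) projects to row 365. The gripper is clear, so I'll hand in.

```bash
python3 -c "
from plant import env
print(env.job_done())"
```

```text
the job is handed in; nothing more can be done
None
```

The R-clip is on the closing pin and released, and I handed the job in at about 19 s of the 67 s. No verdict is reported, so success rests on the checks below.

- **Clip and hole:** I took the largest clip from the blue stand. I found the cross-hole in the top picture, about 100 mm from the vessel's middle. The straight leg went in on the first try, with no contact felt until the bent leg reached the pin.
- **Push:** Resistance began 20 mm before home, as the task describes. It peaked at about 11.5 N vertically, then dropped and briefly turned into a slight pull. It rose again to about 2 N right at home height. The largest sideways force was about 6.6 N on the tool, so I shifted about 1 mm to ease it.
- **Final picture:** The tab centre is at image row 364; home height would put it at row 365. The clip looks upright and the gripper is about 12 cm above it.

**Disagreements and gaps:**
- The scene and top views differed by about 5 mm on the hole's position. The tab also shows about 13 px (under 2 camera pixels) to the right of where it should be in the scene view. I took both as calibration and reading error, because the leg fitted the hole.
- I judged the bent leg to have sprung in from the force drop only; its angle was not measured.
- I did not look again at the bottles and crucible, but the arm's path stayed clear of them and no unexpected contact showed.

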